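# Index the lamp-base turntable to its stop and lock it

## Task

Index the lamp-base turntable: with closed fingertips gently push the black finger block round until the index line on the dial lines up with the setting line on the stop block's pointer. Then press the stop block's locking pin straight down, fully home in the notch of the dial's lug. Only push and press, never pinch or lift; do not shift the stop block, and leave the things lying around the turntable as they are.

Things in the scene. Friction and masses are not known exactly. Their poses are not given: they have to be found in the camera images.
- turntable: grey round base of a hand-turned indexing table, fixed to the bench: 260 mm across, 34 mm high, rim graduated every 5 degrees. Origin: centre of its underside, on the vertical axis of dial and stop. On it turns an grey metal dial 196 mm across, upper face 50 mm over the bench, with a bare black lamp base (76 mm across, top at 72 mm) in 3 steel dogs (to 50 mm radius, 76 mm high) at its centre.
- dial (a joint): angle of the dial about the vertical axis, rad, counter-clockwise from above positive; at 0 its index line points along the turntable's +y. Turns endlessly either way with a drag of about 0.2 N m (3 N at the finger block) and stays where it is left. When dial and stop read the same (to whole turns) the lines are in line.
- stop (a joint): angle of the dark steel stop block round the base, same zero and sense as dial. It is clamped and must stay where it is; its angle differs from job to job.
- index_line (a point): point on the index line, at 86 mm radius on the dial's upper face. The line is black, 2.4 mm wide, radial, from 62 to 97 mm radius, and points at a dark steel lug that juts out past the dial's edge (to 123 mm radius, top 50 mm over the bench) with a 14 mm wide notch, open outwards, for the pin at 112 mm radius.
- setting_line (a point): inner tip of the stop block's steel pointer blade, at 86 mm radius, 54 mm over the bench, just above the dial's face; a black setting line runs along the blade. Lined up, index_line lies straight below it. From there the stop block reaches out to 165 mm radius; it is 34 mm wide and, without the pin, 74 mm high.
- finger_block (a point): middle of the upright black finger block on the dial, exactly across from the index line: 36 mm long radially (56 to 92 mm radius), 14 mm thick, from the dial's face to 86 mm over the bench; the point is at 74 mm radius, 68 mm over the bench. Push its flat sides along the circle, with less than 25 N.
- pin_top (a point): top centre of the locking pin's black head, 28 mm across, at 112 mm radius on the stop block, straight outside the setting line: 102 mm over the bench when up, 84 mm when home, the head then resting on its bush. The 12 mm pin has a nose tapering to 4 mm over 10 mm, which pulls the dial true over the last few mm; when up it stands 4 mm over the lug.
- pin (a joint): how far the pin is pressed down, m: 0 up (start), 0.018 home. It needs about 3 N (up to about 8 N where it pulls the dial true) and stays where it is left.
- screw_tray: dark tray of screws, 80x115x24 mm, loose, beside the turntable; origin under its centre. Leave it.
- tape_roll: roll of orange tape lying flat, 60 mm across, 18 mm high, loose. Leave it.
- flux_bottle: white dropper bottle with a pointed cap, 34 mm across, 110 mm high, standing loose. Leave it.
- screwdriver: screwdriver with a yellow handle, 156 mm long along its y, 29 mm high, lying loose. Leave it.

How it is judged:
On the way, in this order (a step that is already met when the one before it is completed fails the run):
1. the index line is lined up with the setting line (within 3 mm) and at rest, the pin still up (horizontal distance between index_line and setting_line below 0.003 m and value of joint pin below 0.003 m and velocity of joint dial between -0.03 and 0.03 rad/s), for 0.2 s.
2. the pin is fully home in the notch (value of joint pin above 0.0165 m and horizontal distance between index_line and setting_line below 0.002 m), for 0.2 s.
At the end, for the whole second after the job is handed in: The pin is pressed down fully home (at least 16.5 of 18 mm) in the notch of the lug, the index line within 2 mm of the setting line, the dial at rest, and the stop block within 4 mm of where it stood (all of step 2 and velocity of joint dial between -0.03 and 0.03 rad/s and distance of setting_line from where it was at the start of the episode below 0.004 m); the robot touches nothing.
It fails at once if the pin is pressed down (over 6 mm) while the lines are more than 6 mm apart (value of joint pin above 0.006 m and horizontal distance between index_line and setting_line above 0.006 m).
It fails at once if the dial or its finger block is pinched or shoved with more than 25 N (contact force between the fingers and dial above 25 N).
It fails at once if the stop block is shifted by more than 4 mm (distance of setting_line from where it was at the start of the episode above 0.004 m).
It fails at once if a thing beside the turntable is moved by more than 15 mm (distance of any of screw_tray, tape_roll, flux_bottle, screwdriver from where it was at the start of the episode above 0.015 m).
It also fails if it takes over 48 s, if anything falls off the work surface, if the arm or the gripper's body presses on something with over 40 N, if the wrist force passes 120 N, or if a joint passes its speed limit or range.

## Robot

A 6-joint arm with a two-finger parallel gripper is mounted at the origin on the work surface; the furniture and walls round the work are solid. World frame = base frame: x ahead of the robot, y to its left, z up, the work surface at z = 0. Lengths are in m, angles in rad, forces in N, time in s.
With the tool pointing down it reaches from about 0.4 to 0.825 m from the base axis. Payload 7 kg.
Tool frame: the origin (TCP) lies midway between the tips of the shut fingers; the grasp point (between the pads) lies 19 mm behind it; z points along the fingers, y is the line along which they close (so a half turn about z gives the same grasp; the last joint's range is limited). The gripper opens to 85 mm and grips with 20 to 120 N. Pads are 22 mm wide; open, the fingers measure 114 mm over their backs; the gripper's body (76 mm by 85 mm) begins 54 mm behind the grasp point. The pads swing forward as they close: fully open they stand 13 mm farther back than shut.
Start: joints at [1.511, 0.359, 0.012, 0, -1.224, -0.288], TCP at [0.23, 0.635, 0.231] pointing down, gripper open.
Joint ranges: [-3.07, 3.07], [-1.43, 2.12], [-1.02, 1.25], [-3.03, 1.67], [-3.05, -0], [-3.03, 3.03]. Speed limits (rad/s): [2.39, 2.39, 3.01, 3.14, 3.14, 3.14].

## Interface

Orientations are given as a unit quaternion [x, y, z, w].
In Python, from plant import arm, viewer, order, silhouettes, place_of gives the robot as it stands.
- The arm moves only by the shell command python3 -m handwheel 'ROWS' [OPENING] [FORCE]. ROWS is JSON, a list of rows, each a list of 2 entries, a list of its own where there are three numbers: the shift along the tool's x, y, z each as a share of 0.5 m, from -1 to 1, then the turn, a rotation vector about the tool's x, y, z each as a share of 180 degrees, from -1 to 1. A call has exactly 5 rows; each row is the pose to reach, as a shift and turn from the pose commanded when the call began, along the tool's axes at that moment, turning the shorter way round; what a row does not reach only later rows make up. A row lasts 1/8 s, in which the tool goes at most 62.5 mm and 10.7 degrees, less where a joint would pass 70% of its speed; a pose out of reach is approached as far as the arm can. A call with a number of a shift or a turn outside -1 to 1 is refused whole. A call with a gripper value outside its range is refused whole. OPENING is the opening, from 0 (shut) to 1 (fully open), set as the call begins (- or left out, the last holds). The fingers move at their own pace and stop on an object; FORCE is the grip in N (left out, the last holds). Time passes only in rows, so rows that repeat a pose let the fingers close, or fill a call up. It gives the time, the measured TCP pose, the force, the opening and the grip force at its end, in the units of the state.
- arm.get_obs(): the state, without advancing time (a new reading comes with each control period).
- viewer.grab_frame(name): name is "side" or "top"; returns the picture (420x560x3 uint8, red, green, blue); there is no depth.
- viewer.calibration(name): a dict with "vfov" (degrees; the focal length in pixels is half the picture's height over the tangent of half this angle, whatever the lens; pixels are square), "cx", "cy" (the principal point, pixels), "k1" (the pictures are not rectified: a ray, as slopes to the right and down, at radius r is drawn at 1 + k1 r^2 times it, then the intrinsics apply), "eye" and "attitude" of the camera in the world. Camera axes: x right, y up, looking along -z (the intrinsics and any distortion apply to the point x, -y, -z); pixel columns grow to the right and rows downward; lengths in m; the calibration is good to about 2 mm. A picture is of the moment at which its call begins. calibration takes no time and is no camera call.
- order.hand_in(): hands the job in; it is judged then, once.
Trained networks look in the newest picture that a camera, given by its name, has taken for a name from the list of things; names that differ only in an ending like _2 or _b are one class to them, and where a whole thing is asked for, a point or a joint stands for the part that bears it (a point fixed in the world has none). Each returns a list of dicts, best first, with "confidence" (0 to 1); they miss things now and then, are a little off and sometimes report something else, mostly with a low value. They report only what shows in the picture. A call takes as long as a camera call.
- silhouettes(camera, label): "pixels" (420x560 bool, what is visible of it) and "centre" ([column, row] in pixels, amid what is visible of it).
- place_of(camera, label): "centre" ([column, row] in pixels: a listed point, or the origin of a listed thing).
The state is a dict: "time_s": time; "qpos": joint angles; "qd": joint speeds; "tau": joint torques, N m; "eef_pos": TCP position; "orientation": TCP orientation; "contact_force": force on the tool from outside, world axes, zero at the start; "wrist_torque": the same for the moment, N m; "width": opening from 0.0 (shut) to 1.0 (fully open); "grasp_force": force on a finger pad.
Only numpy, scipy, OpenCV 4.12 (cv2) and the standard library are available. Lean on these libraries where they do the work, as an engineer would, in place of code of your own. Each camera call takes 0.05 s, during which the arm holds its last target. There are 200 camera calls.

## Working session

There is one attempt and no reset: what is moved stays moved. The work goes in short steps, Python scripts to look and compute and a shell command to move; the robot and the scene stay as the last step left them, time stands still between calls to the robot, and variables do not carry over. Pictures are saved under pics/ and viewed, at most 11 in all, crops included, and the job is handed in when it is done.

```bash
ls; mkdir -p pics
cat > h.py <<'E'
import numpy as np, cv2
from plant import arm, viewer, order, silhouettes, place_of
from scipy.spatial.transform import Rotation as R
def cal(n):
    c=viewer.calibration(n); f=210/np.tan(np.radians(c["vfov"])/2)
    a=np.array(c["attitude"],float)
    M=R.from_quat(a).as_matrix() if a.size==4 else a.reshape(3,3)
    return c,f,M
def ray(n,p):
    c,f,M=cal(n); d=np.array([(p[0]-c["cx"])/f,(p[1]-c["cy"])/f]); u=d.copy()
    for _ in range(30): u=d/(1+c["k1"]*(u@u))
    v=M@np.array([u[0],-u[1],-1]); return np.array(c["eye"],float),v/np.linalg.norm(v)
def onz(n,p,z):
    e,v=ray(n,p); return e+v*(z-e[2])/v[2]
def tri(p,q,a="side",b="top"):
    e,v=ray(a,p); g,w=ray(b,q); s=np.linalg.lstsq(np.c_[v,-w],g-e,rcond=None)[0]
    x,y=e+s[0]*v,g+s[1]*w; return (x+y)/2,np.linalg.norm(x-y)
def proj(n,P):
    c,f,M=cal(n); q=M.T@(np.array(P,float)-np.array(c["eye"],float)); u=np.array([q[0],-q[1]])/-q[2]
    u=u*(1+c["k1"]*(u@u)); return u*f+[c["cx"],c["cy"]]
def save(n,f): cv2.imwrite(f,cv2.cvtColor(viewer.grab_frame(n),cv2.COLOR_RGB2BGR))
E
python3 - <<'E'
from h import *
print(arm.get_obs())
for n in("side","top"): print(viewer.calibration(n)); save(n,f"pics/{n}0.png")
T={}
for l in["turntable","index_line","setting_line","finger_block","pin_top","screw_tray","tape_roll","flux_bottle","screwdriver"]:
    for n in("side","top"):
        r=place_of(n,l)[:2]; T[l,n]=r; print(l,n,[(np.round(x["centre"],1),round(x["confidence"],2)) for x in r])
    if T[l,"side"] and T[l,"top"]: print("   ",tri(T[l,"side"][0]["centre"],T[l,"top"][0]["centre"]))
E
```

```text
pics
{'time_s': 0.0, 'qpos': array([ 1.51111426e+00,  3.59389796e-01,  1.11194258e-02, -3.41802526e-04,
       -1.22408947e+00, -2.88096064e-01]), 'qd': array([ 9.36153168e-05,  4.74723982e-04,  1.21136098e-04, -1.54002790e-03,
        6.88765375e-04, -3.11534653e-04]), 'tau': array([-2.99449406e-03, -5.83322704e+01,  2.93421954e+01,  6.93647325e+00,
       -6.07938739e-03, -1.24803455e-05]), 'eef_pos': array([0.22991494, 0.63416148, 0.23038965]), 'orientation': array([ 9.84908970e-01, -1.73071327e-01, -7.05514562e-05,  7.94977911e-04]), 'contact_force': array([ 0.60333247, -0.53450934,  0.23710209]), 'wrist_torque': array([ 0.00293088, -0.04435672,  0.05461752]), 'grasp_force': 0.0, 'width': 1.0006515420283948}
{'vfov': 42.242182376031046, 'cx': 274.8578344523144, 'cy': 210.69916339623387, 'k1': -0.20474081448087975, 'eye': array([ 0.12733581, -0.53802331,  0.80489225]), 'attitude': array([ 0.38038548, -0.11357809, -0.24988798,  0.88315508])}
{'vfov': 57.92882968634132, 'cx': 276.75661729730376, 'cy': 206.8486075077048, 'k1': -0.10131389216160801, 'eye': array([0.47196853, 0.1455850
[... 1141 characters left out ...]
.94)]
    (array([ 0.4947492 , -0.09767296,  0.00642298]), np.float64(0.004776341678274726))
tape_roll side [(array([310.4, 183.4]), 0.59)]
tape_roll top [(array([239.4, 154.2]), 0.78)]
    (array([ 0.70265791,  0.22262507, -0.00154465]), np.float64(0.0056804415967055735))
flux_bottle side [(array([366.9, 243.2]), 0.68), (array([209.6, 282.4]), 0.67)]
flux_bottle top [(array([326.1, 151. ]), 0.63)]
    (array([ 0.70275896,  0.00800194, -0.00600225]), np.float64(0.0036162483098063163))
screwdriver side [(array([206.6, 281.3]), 0.63)]
screwdriver top [(array([301.7, 285.3]), 0.87), (array([316.3, 246.5]), 0.6)]
    (array([0.37285414, 0.08100837, 0.00382773]), np.float64(0.005953808130799105))
```

Run:
```python
import cv2
for n,(x,y) in {"side":(150,120),"top":(180,120)}.items():
    i=cv2.imread(f"pics/{n}0.png")[y:y+220,x:x+260]; cv2.imwrite(f"pics/{n}0c.png",cv2.resize(i,None,fx=2.7,fy=2.7,interpolation=cv2.INTER_CUBIC))
```

```text
(no output)
```

View pics/top0c.png

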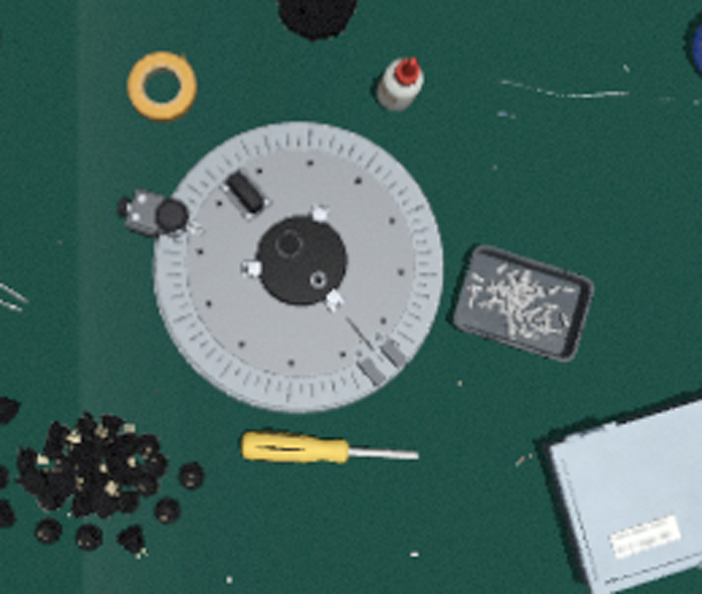

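View pics/side0c.png

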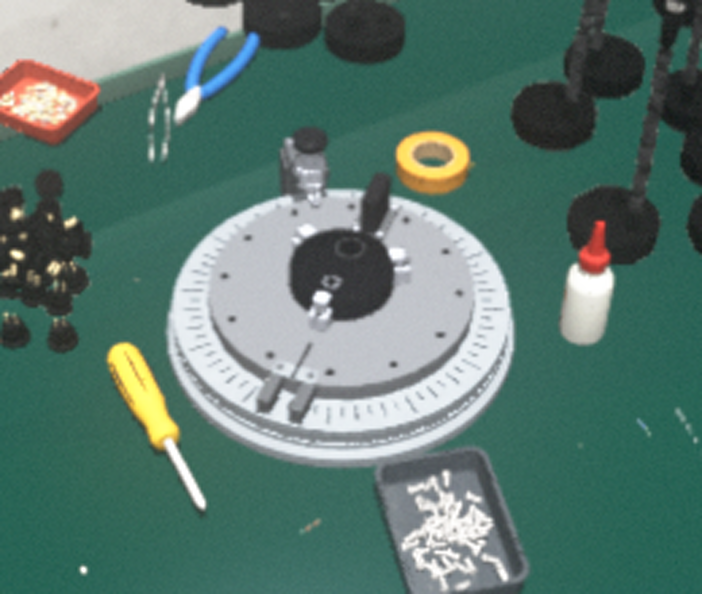

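The top crop shows the stop at azimuth ≈70°, with the pin head at crop (171,215). The finger block is at ≈40° (243,192) and the index line at ≈220° (355,330). The dial therefore has to turn about −150° (clockwise), which keeps the block clear of the stop. Next I fit the centre and angles.

```bash
cat >> h.py <<'E'
from scipy.optimize import least_squares
def pts(c,s,d):  # c centre xy, s stop azimuth, d index azimuth
    P=lambda a,r,z:[c[0]+r*np.cos(a),c[1]+r*np.sin(a),z]
    return {"turntable":[c[0],c[1],0],"index_line":P(d,.086,.05),"setting_line":P(s,.086,.054),"finger_block":P(d+np.pi,.074,.068),"pin_top":P(s,.112,.102)}
E
python3 - <<'E'
from h import *
D=[]
for n in("side","top"):
  viewer.grab_frame(n)
  for l in["turntable","index_line","setting_line","finger_block","pin_top"]:
    r=place_of(n,l)
    if r: D.append((n,l,np.array(r[0]["centre"])))
def res(x):
    p=pts(x[:2],x[2],x[3]); return np.concatenate([proj(n,p[l])+x[4:6]*(n=="side")+x[6:8]*(n=="top")-q for n,l,q in D]+[x[4:]*.7])
s=least_squares(res,[.539,.103,1.22,3.84,0,0,0,0],loss="soft_l1"); x=s.x
print("c",x[:2],"deg",np.degrees(x[2:4]),"offs",x[4:])
for (n,l,q),e in zip(D,s.fun[:2*len(D)].reshape(-1,2)): print(n,l,q.round(1),e.round(1))
for n in("side","top"):
    i=cv2.imread(f"pics/{n}0.png"); o=x[4:6] if n=="side" else x[6:8]
    k=6;X0,Y0=(200,150) if n=="side" else (220,150)
    w=cv2.resize(i[Y0:Y0+130,X0:X0+130],None,fx=4.5,fy=4.5,interpolation=cv2.INTER_CUBIC)
    for r,z,col in((.13,.034,(0,0,255)),(.098,.05,(0,255,255))):
        for a in np.arange(0,6.28,.1): 
            u=(proj(n,[x[0]+r*np.cos(a),x[1]+r*np.sin(a),z])+o-[X0,Y0]+.5)*4.5; cv2.circle(w,tuple(u.astype(int).tolist()),2,col,-1)
    for l,p in pts(x[:2],x[2],x[3]).items():
        u=(proj(n,p)+o-[X0,Y0]+.5)*4.5; cv2.circle(w,tuple(u.astype(int).tolist()),3,(255,0,255),-1)
    cv2.imwrite(f"pics/{n}1.png",w)
E
```

```text
c [0.5394567  0.10364299] deg [ 74.25194397 222.91169148] offs [-0.59616875 -0.24657343  1.19322434 -0.75519554]
side turntable [275.3 244.1] [ 0.4 -2.1]
side index_line [257.7 252.7] [6.3 3.1]
side setting_line [266.2 197.4] [-1.7 -2.2]
side finger_block [285.6 193.7] [-0.1  0.2]
side pin_top [261.2 168.2] [-0.1  1.4]
top turntable [292.4 216. ] [-1.5  0.7]
top index_line [325.5 152. ] [-7.4 89.8]
top setting_line [253.9 209.5] [ 1.7 -3.8]
top finger_block [269.8 191.8] [-0.5 -0.6]
top pin_top [240.2 200.2] [2.8 0.3]
```

View pics/top1.png

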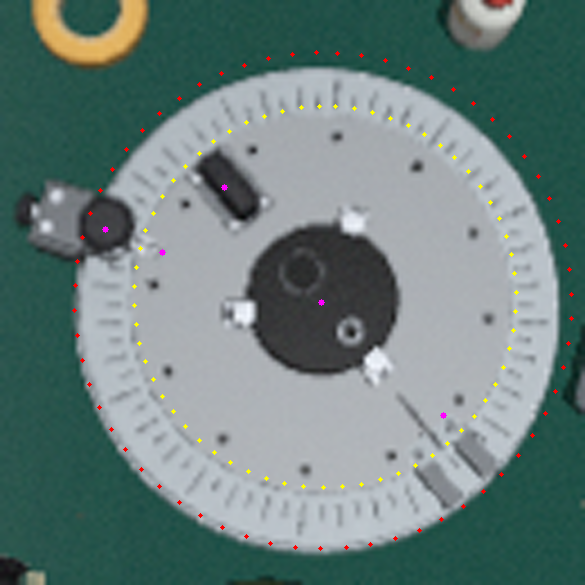

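The index-line outlier biased the fit, and the rim overlay sits about 8 crop px up and right of the true rim. I'll recompute from points read in the picture: rim extents 75..558 by 67..550, line (398,395)–(440,447), block top centre (230,187) and pin head (106,222).

Run:
```python
from h import *
f=lambda x,y,z:onz("top",[220+x/4.5-.5,150+y/4.5-.5],z)[:2]
cs=[(f(75,308,.034)+f(558,308,.034))/2,(f(316,67,.034)+f(316,550,.034))/2]; c=np.array([cs[1][0],cs[0][1]]); print("c",c, np.linalg.norm(f(75,308,.034)-f(558,308,.034)))
a=lambda p:(np.degrees(np.arctan2(*(p-c)[::-1])),np.linalg.norm(p-c))
for nm,p in dict(l1=f(398,395,.05),l2=f(440,447,.05),blk=f(230,187,.086),pin=f(106,222,.102)).items(): print(nm,p,a(p))
l=f(440,447,.05)-f(398,395,.05); print("line dir",np.degrees(np.arctan2(l[1],l[0])))
o=arm.get_obs(); m=R.from_quat(o["orientation"]).as_matrix(); print(m.round(3), o["eef_pos"])
```

```text
c [0.53713639 0.10456994] 0.2524077984623471
l1 [0.48905488 0.06536432] (np.float64(-140.80622314490577), np.float64(0.06203959845837603))
l2 [0.46205497 0.04480253] (np.float64(-141.4789935094145), np.float64(0.09596542006840389))
blk [0.59294177 0.14828616] (np.float64(38.07405621486724), np.float64(0.07088969637022084))
pin [0.5750324  0.20858358] (np.float64(69.98144667828487), np.float64(0.11070205037359127))
line dir -142.70890545023732
[[ 0.94  -0.341 -0.   ]
 [-0.341 -0.94   0.   ]
 [-0.    -0.    -1.   ]] [0.23006113 0.63457094 0.23132491]
```

View pics/side1.png

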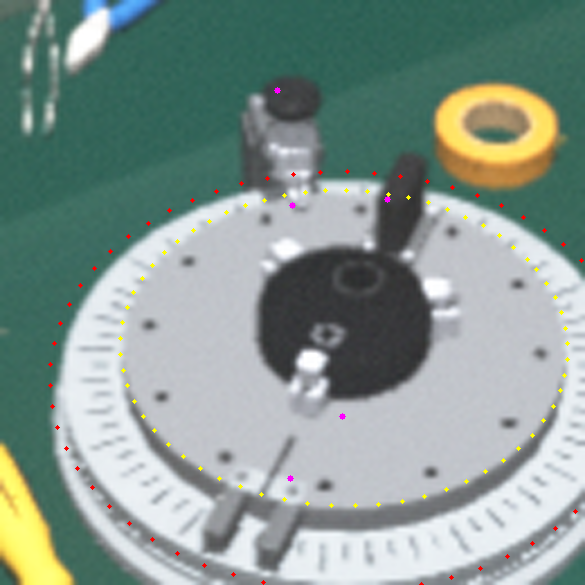

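Measurements are consistent: line radii are 62 and 96 mm, block 71 mm, pin 111 mm. Centre is (0.537,0.1045), index az 218.7°, stop az 70.0°. I'll approach high with the fingers shut.

```bash
python3 -m handwheel '[[[0.1,0.065,0],[0,0,0.01]],[[0.2,0.13,0],[0,0,0.02]],[[0.3,0.195,0],[0,0,0.03]],[[0.4,0.26,0],[0,0,0.04]],[[0.49,0.323,0],[0,0,0.04]]]' 0 20
cat > st.py <<'E'
from h import *
import sys
def st(tx=None):
    o=arm.get_obs(); m=R.from_quat(o["orientation"]).as_matrix(); p=np.array(o["eef_pos"]); c=np.array([.537,.1045])
    d=p[:2]-c; print("t",o["time_s"],"p",p.round(4),"tool r",np.linalg.norm(d).round(4),"az",np.degrees(np.arctan2(d[1],d[0])).round(1),"yaw y",np.degrees(np.arctan2(m[1,1],m[0,1])).round(1),"tilt",m[:,2].round(3),"F",np.round(o["contact_force"],1),"q",np.round(o["qpos"],2),"w",round(o["width"],2))
    if tx is not None: print("share to go",(m.T@(np.array(tx)-p)/.5).round(3))
st([float(v) for v in sys.argv[1:4]] if len(sys.argv)>3 else None)
E
python3 st.py .5784 .1647 .231
```

```text
time_s: 2.22
eef_pos: [0.4063, 0.3975, 0.2316]
orientation: [0.972, -0.235, 0.0, -0.0]
contact_force: [0.2, 0.1, -0.6]
width: -0.004
grasp_force: 0.0
t 2.225 p [0.4063 0.3975 0.2316] tool r 0.3209 az 114.0 yaw y -117.2 tilt [ 0.  0. -1.] F [ 0.2  0.1 -0.6] q [ 1.12  0.18 -0.23  0.   -1.16 -0.02] w -0.0
share to go [0.519 0.257 0.001]
```

```bash
python3 -m handwheel '[[[0.1,0.05,0],[0,0,0.01]],[[0.21,0.105,0],[0,0,0.02]],[[0.32,0.16,0],[0,0,0.03]],[[0.42,0.21,0],[0,0,0.04]],[[0.519,0.257,0],[0,0,0.04]]]'; python3 st.py .5784 .1647 .12
python3 - <<'E'
from h import *
i=viewer.grab_frame("top"); j=viewer.grab_frame("side")
w=[cv2.resize(a[y:y+130,x:x+100],None,fx=4,fy=4,interpolation=cv2.INTER_CUBIC) for a,x,y in((i,210,150),(j,220,120))]
cv2.imwrite("pics/a2.png",cv2.cvtColor(np.hstack(w),cv2.COLOR_RGB2BGR))
E
```

```text
time_s: 2.85
eef_pos: [0.5787, 0.1649, 0.2316]
orientation: [0.955, -0.295, 0.0, -0.0]
contact_force: [0.8, -0.1, 0.2]
width: 0.004
grasp_force: 0.0
t 2.85 p [0.5787 0.1649 0.2316] tool r 0.0734 az 55.4 yaw y -124.4 tilt [ 0.001  0.    -1.   ] F [ 0.8 -0.1  0.2] q [ 0.6   0.24 -0.16  0.   -1.18  0.37] w 0.0
share to go [-0.     0.001  0.223]
```

View pics/a2.png

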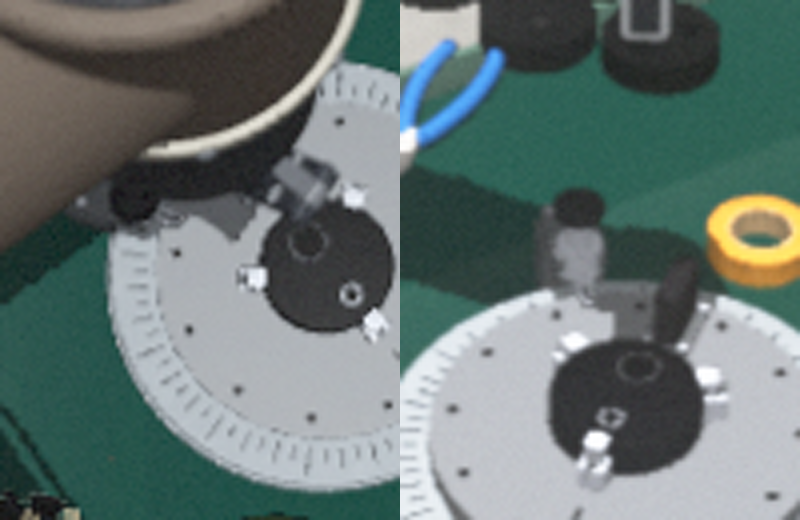

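The top view is mostly hidden by the arm. In the side view, the pin and block are clear beneath the tool. I'll descend in two stages.

```bash
python3 -m handwheel '[[[0,0,0.06],[0,0,0]],[[0,0,0.12],[0,0,0]],[[0,0,0.18],[0,0,0]],[[0,0,0.23],[0,0,0]],[[0,0,0.25],[0,0,0]]]' && python3 st.py .5784 .1647 .066 && python3 -m handwheel '[[[0,0,0.02],[0,0,0]],[[0,0,0.04],[0,0,0]],[[0,0,0.06],[0,0,0]],[[0,0,0.07],[0,0,0]],[[0,0,0.08],[0,0,0]]]'; python3 st.py .5784 .1647 .066
python3 - <<'E'
from h import *
j=viewer.grab_frame("side")[130:260,200:340]
cv2.imwrite("pics/a3.png",cv2.cvtColor(cv2.resize(j,None,fx=4.4,fy=4.4,interpolation=cv2.INTER_CUBIC),cv2.COLOR_RGB2BGR))
E
```

```text
time_s: 3.58
eef_pos: [0.5769, 0.1664, 0.1049]
orientation: [0.955, -0.295, -0.001, 0.001]
contact_force: [0.1, -0.6, 0.1]
width: 0.003
grasp_force: 0.0
t 3.575 p [0.5769 0.1664 0.1049] tool r 0.0736 az 57.2 yaw y -124.3 tilt [-0.002 -0.001 -1.   ] F [ 0.1 -0.6  0.1] q [ 0.61  0.35 -0.32 -0.   -0.91  0.37] w 0.0
share to go [0.004 0.001 0.078]
time_s: 4.2
eef_pos: [0.5779, 0.1666, 0.0662]
orientation: [0.955, -0.295, 0.0, -0.0]
contact_force: [-0.4, -0.5, 0.4]
width: 0.003
grasp_force: 0.0
t 4.2 p [0.5779 0.1666 0.0662] tool r 0.0743 az 56.6 yaw y -124.3 tilt [ 0.  0. -1.] F [-0.4 -0.5  0.4] q [ 0.61  0.39 -0.36  0.   -0.82  0.37] w 0.0
share to go [0.003 0.003 0.   ]
```

View pics/a3.png

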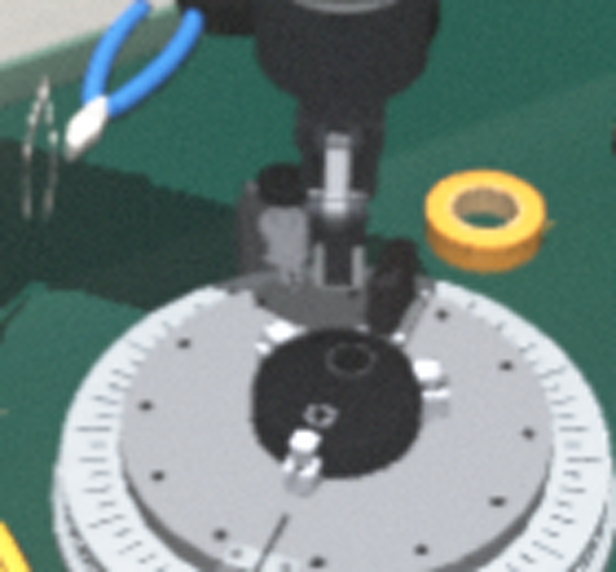

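The side view shows the shut fingertips (crop 340,270) between the stop pin (285,230) and the black block (395,285), with clearance to both. I'll close in gently, moving along tool +x with y inward.

```bash
python3 -m handwheel '[[[0.004,0,0],[0,0,0.008]],[[0.008,0,0],[0,0,0.017]],[[0.0116,0.0005,0],[0,0,0.025]],[[0.0155,0.0008,0],[0,0,0.033]],[[0.0193,0.0013,0],[0,0,0.042]]]'; python3 st.py; python3 -m handwheel '[[[0.005,0,0],[0,0,0.011]],[[0.01,0.0003,0],[0,0,0.022]],[[0.0155,0.0008,0],[0,0,0.033]],[[0.0206,0.0014,0],[0,0,0.044]],[[0.0257,0.0023,0],[0,0,0.056]]]'; python3 st.py
python3 - <<'E'
from h import *
viewer.grab_frame("side")
for l in("index_line","finger_block"): print(l,[(x["centre"],x["confidence"]) for x in place_of("side",l)[:2]])
E
```

```text
time_s: 4.88
eef_pos: [0.5854, 0.1608, 0.0665]
orientation: [0.934, -0.358, -0.0, -0.0]
contact_force: [-1.7, 2.7, 0.6]
width: 0.004
grasp_force: 1.5
t 4.875 p [0.5854 0.1608 0.0665] tool r 0.0743 az 49.3 yaw y -132.0 tilt [ 0.     0.001 -1.   ] F [-1.7  2.7  0.6] q [ 0.59  0.4  -0.34 -0.   -0.83  0.25] w 0.0
time_s: 5.5
eef_pos: [0.5948, 0.1513, 0.0665]
orientation: [0.898, -0.439, 0.0, -0.0]
contact_force: [0.9, 4.0, 1.4]
width: 0.003
grasp_force: 1.7
t 5.5 p [0.5948 0.1513 0.0665] tool r 0.0744 az 39.0 yaw y -142.1 tilt [ 0.001  0.001 -1.   ] F [0.9 4.  1.4] q [ 0.57  0.41 -0.33  0.   -0.83  0.09] w 0.0
index_line [([251.7, 252.7], 0.78)]
finger_block []
```

Contact is made at 3–4 N. I'll continue at 25° per call.

```bash
python3 -m handwheel '[[[0.0129,0.0006,0],[0,0,0.028]],[[0.0257,0.0023,0],[0,0,0.056]],[[0.0383,0.005,0],[0,0,0.083]],[[0.0506,0.0089,0],[0,0,0.111]],[[0.0625,0.0139,0],[0,0,0.139]]]' >/dev/null; python3 st.py;  python3 -m handwheel '[[[0.0129,0.0006,0],[0,0,0.028]],[[0.0257,0.0023,0],[0,0,0.056]],[[0.0383,0.005,0],[0,0,0.083]],[[0.0506,0.0089,0],[0,0,0.111]],[[0.0625,0.0139,0],[0,0,0.139]]]' >/dev/null; python3 st.py
```

```text
t 6.275 p [0.6086 0.1225 0.0663] tool r 0.0738 az 14.1 yaw y -167.1 tilt [ 0.001  0.001 -1.   ] F [ 2.9  3.2 -0.4] q [ 0.51  0.42 -0.31  0.   -0.84 -0.29] w -0.0
t 6.9 p [0.6092 0.0902 0.0665] tool r 0.0736 az -11.2 yaw y 167.9 tilt [ 0.002  0.    -1.   ] F [ 4.1  2.6 -1.1] q [ 0.46  0.41 -0.32  0.   -0.83 -0.68] w 0.0
```

```bash
python3 -m handwheel '[[[0.0129,0.0006,0],[0,0,0.028]],[[0.0257,0.0023,0],[0,0,0.056]],[[0.0383,0.005,0],[0,0,0.083]],[[0.0506,0.0089,0],[0,0,0.111]],[[0.0625,0.0139,0],[0,0,0.139]]]' >/dev/null; python3 st.py;  python3 -m handwheel '[[[0.0129,0.0006,0],[0,0,0.028]],[[0.0257,0.0023,0],[0,0,0.056]],[[0.0383,0.005,0],[0,0,0.083]],[[0.0506,0.0089,0],[0,0,0.111]],[[0.0625,0.0139,0],[0,0,0.139]]]' >/dev/null; python3 st.py
python3 - <<'E'
from h import *
i=viewer.grab_frame("top"); j=viewer.grab_frame("side")
cv2.imwrite("pics/t4f.png",i[:,:,::-1]);cv2.imwrite("pics/s4f.png",j[:,:,::-1])
w=[cv2.resize(a[y:y+130,x:x+100],None,fx=4,fy=4,interpolation=cv2.INTER_CUBIC) for a,x,y in((i,225,150),(j,220,150))]
cv2.imwrite("pics/a4.png",cv2.cvtColor(np.hstack(w),cv2.COLOR_RGB2BGR))
for n in("side","top"):
  for l in("index_line","setting_line","finger_block"):
    for x in place_of(n,l)[:1]:
        p=onz(n,x["centre"],dict(index_line=.05,setting_line=.054,finger_block=.068)[l])[:2]-[.537,.1045]; print(n,l,x["centre"],x["confidence"],np.degrees(np.arctan2(p[1],p[0])),np.linalg.norm(p))
E
```

```text
t 7.525 p [0.596  0.0608 0.0666] tool r 0.0734 az -36.5 yaw y 142.8 tilt [ 0.002 -0.    -1.   ] F [ 5.2 -0.5 -1.2] q [ 0.43  0.39 -0.36  0.   -0.82 -1.08] w 0.0
t 8.15 p [0.5713 0.0396 0.0666] tool r 0.0734 az -62.1 yaw y 117.8 tilt [ 0.002 -0.001 -1.   ] F [ 4.6 -2.2 -0.1] q [ 0.41  0.35 -0.42  0.   -0.8  -1.5 ] w 0.0
side index_line [247.4, 202.8] 0.73 99.86322547749833 0.08629273661395265
side setting_line [268.5, 196.5] 0.81 68.16323033578111 0.08113746522447164
side finger_block [302.6, 234.3] 0.94 -71.44235492851637 0.06682431745742011
top setting_line [241.8, 150.3] 0.75 34.50175959539255 0.19238705478683052
top finger_block [323.2, 207.3] 0.77 -76.02194812635153 0.07667618007122078
```

View pics/a4.png

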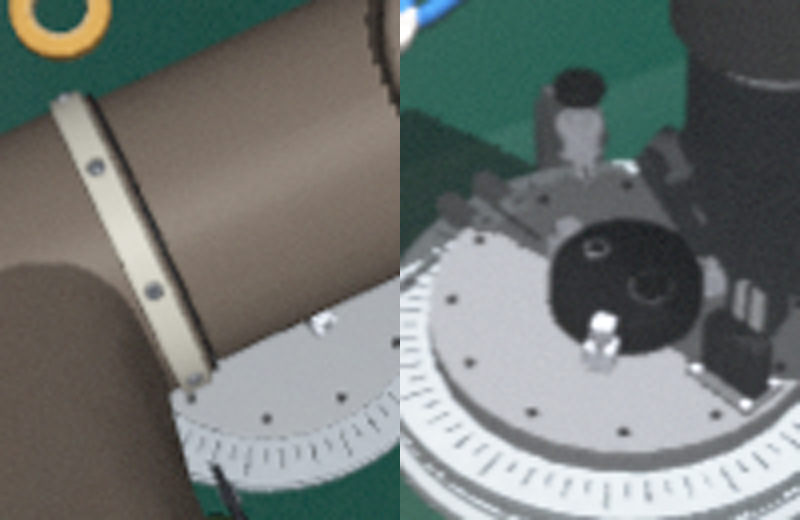

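The side view shows the index line and lug arriving from the left (line near crop 530,215), with the stop at (580,130). About 34° is left, so I'll do 25° and measure again.

```bash
python3 -m handwheel '[[[0.0129,0.0006,0],[0,0,0.028]],[[0.0257,0.0023,0],[0,0,0.056]],[[0.0383,0.005,0],[0,0,0.083]],[[0.0506,0.0089,0],[0,0,0.111]],[[0.0625,0.0139,0],[0,0,0.139]]]' >/dev/null; python3 st.py
cat > look.py <<'E'
from h import *
import sys
j=viewer.grab_frame("side"); cv2.imwrite(f"pics/{sys.argv[1]}f.png",j[:,:,::-1])
cv2.imwrite(f"pics/{sys.argv[1]}.png",cv2.resize(j[155:230,220:320,::-1],None,fx=8,fy=8,interpolation=cv2.INTER_CUBIC))
for l in("index_line","setting_line","finger_block"):
    for x in place_of("side",l)[:1]:
        p=onz("side",x["centre"],dict(index_line=.05,setting_line=.054,finger_block=.068)[l])[:2]-[.537,.1045]; print(l,x["centre"],x["confidence"],np.degrees(np.arctan2(p[1],p[0])),np.linalg.norm(p))
E
python3 look.py a5
```

```text
t 9.175 p [0.5402 0.032  0.0662] tool r 0.0726 az -87.5 yaw y 92.8 tilt [ 0.001  0.    -1.   ] F [ 3.6 -1.1 -3.5] q [ 0.42  0.31 -0.49  0.   -0.77 -1.94] w 0.0
index_line [262.9, 198.3] 0.98 76.26408546763834 0.08273595741427665
setting_line [268.1, 197.2] 0.61 69.01636033878196 0.0791325679245524
```

View pics/a5.png

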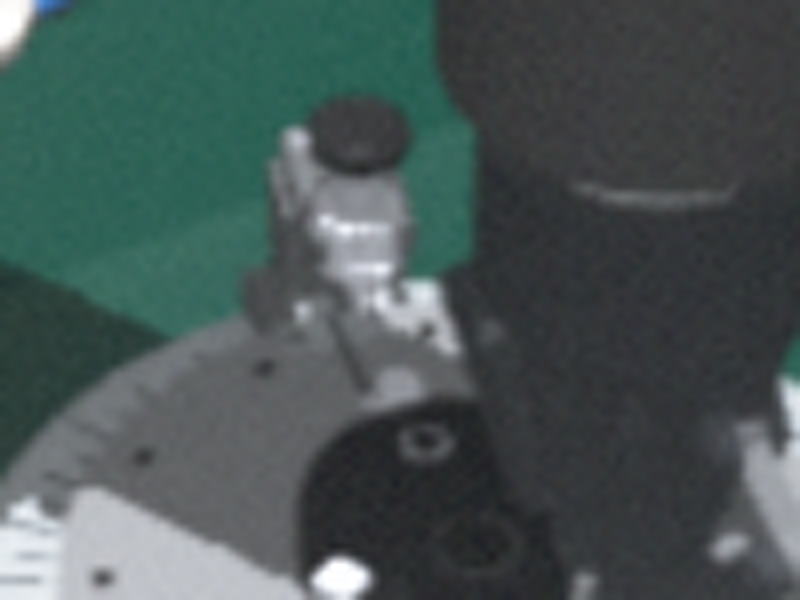

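The index line runs from crop (332,310) to (365,385), just left of the stop pointer (tip about 382,310).

Run:
```python
from h import *
c=np.array([.537,.1045])
g=lambda x,y:[220+(x+.5)/8-.5,155+(y+.5)/8-.5]
for q,z in(((332,310),.05),((348,346),.05),((365,385),.05),((382,308),.054)):
    d=onz("side",g(*q),z)[:2]-c; print(q,np.degrees(np.arctan2(d[1],d[0])).round(2),np.linalg.norm(d).round(4))
# predicted lines at 70 in crop px
for a in(68,69,70,71,72):
    print(a,[((proj("side",[c[0]+r*np.cos(np.radians(a)),c[1]+r*np.sin(np.radians(a)),z])-[220,155])*8).round(0) for r,z in((.062,.05),(.086,.05),(.086,.054),(.112,.102))])
```

```text
(332, 310) 75.71 0.0989
(348, 346) 75.74 0.0841
(365, 385) 75.85 0.0684
(382, 308) 68.57 0.0922
68 [array([401., 393.]), array([386., 331.]), array([386., 320.]), array([370., 114.])]
69 [array([397., 393.]), array([380., 332.]), array([380., 320.]), array([362., 115.])]
70 [array([393., 394.]), array([374., 332.]), array([374., 321.]), array([355., 115.])]
71 [array([389., 394.]), array([369., 333.]), array([369., 322.]), array([347., 116.])]
72 [array([384., 395.]), array([363., 334.]), array([363., 323.]), array([340., 117.])]
```

The index is at 75.8° and the stop at about 69.5–70°. I'll push 4° slowly and look again.

```bash
python3 -m handwheel '[[[0.0026,0,0],[0,0,0.006]],[[0.0052,0.0001,0],[0,0,0.011]],[[0.0078,0.0002,0],[0,0,0.017]],[[0.0103,0.0004,0],[0,0,0.022]],[[0.0103,0.0004,0],[0,0,0.022]]]' >/dev/null; python3 st.py; python3 look.py a6
```

```text
t 10.0 p [0.5344 0.0319 0.0663] tool r 0.0727 az -92.1 yaw y 89.0 tilt [-0.  0. -1.] F [ 2.6 -0.5 -2.8] q [ 0.43  0.3  -0.5  -0.   -0.77 -2.01] w -0.0
index_line [266.1, 196.7] 0.67 71.02572658164821 0.08586161811943506
setting_line [268.2, 196.1] 0.69 68.44673816252427 0.08247017175513807
finger_block [283.9, 244.2] 0.74 -108.94229248977146 0.07041630695965914
```

View pics/a6.png

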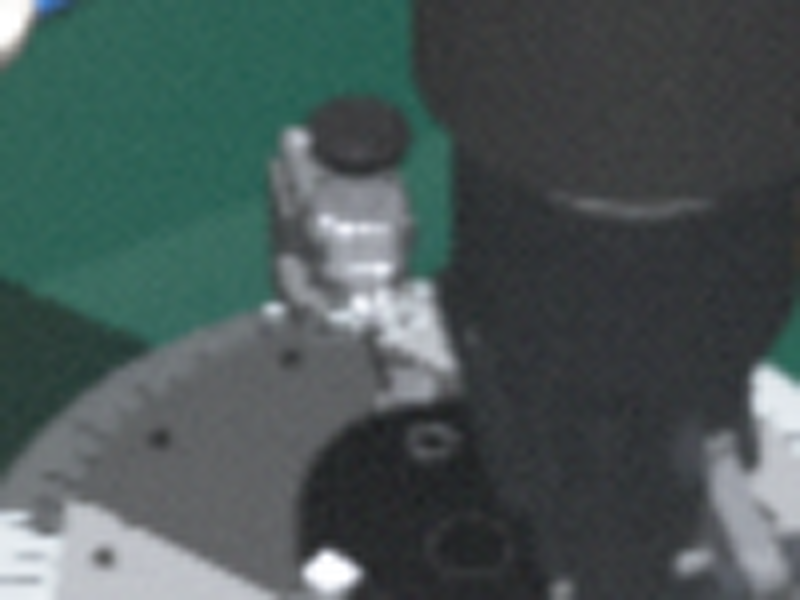

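The line now lies along the shadow edge near (378,360), about 71.5° by dead reckoning. I'll push about 1.7° more, back off, rise and look unobstructed.

```bash
python3 -m handwheel '[[[0.0015,0,0],[0,0,0.003]],[[0.003,0,0],[0,0,0.006]],[[0.0043,0.0001,0],[0,0,0.009]],[[0.0043,0.0001,0],[0,0,0.009]],[[0.0043,0.0001,0],[0,0,0.009]]]' >/dev/null; python3 st.py
python3 -m handwheel '[[[-0.01,0,0],[0,0,0]],[[-0.03,0,0],[0,0,0]],[[-0.04,0,-0.04],[0,0,0]],[[-0.04,0,-0.14],[0,0,0]],[[-0.06,0,-0.24],[0,0,0]]]'>/dev/null; python3 st.py .4 -.25 .25
```

```text
t 10.825 p [0.5323 0.0319 0.0663] tool r 0.0727 az -93.7 yaw y 87.4 tilt [ 0.  0. -1.] F [ 2.2  0.6 -2.2] q [ 0.43  0.3  -0.51 -0.   -0.77 -2.04] w 0.0
t 11.45 p [0.562  0.0301 0.1874] tool r 0.0785 az -71.4 yaw y 87.4 tilt [-0.002 -0.001 -1.   ] F [ 1.6  0.3 -0.7] q [ 0.4   0.21 -0.3  -0.   -1.06 -2.02] w -0.0
share to go [ 0.298 -0.575 -0.124]
```

```bash
python3 -m handwheel '[[[0.03,-0.1,-0.03],[0,0,0]],[[0.06,-0.2,-0.06],[0,0,0]],[[0.1,-0.3,-0.06],[0,0,0]],[[0.13,-0.4,-0.06],[0,0,0]],[[0.16,-0.48,-0.06],[0,0,0]]]'>/dev/null; python3 st.py
python3 - <<'E'
from h import *
c=np.array([.537,.1045])
i=viewer.grab_frame("top"); j=viewer.grab_frame("side")
cv2.imwrite("pics/t7f.png",i[:,:,::-1]);cv2.imwrite("pics/s7f.png",j[:,:,::-1])
w=[cv2.resize(a[y:y+75,x:x+50],None,fx=8,fy=8,interpolation=cv2.INTER_CUBIC) for a,x,y in((i,225,170),(j,245,155))]
cv2.imwrite("pics/a7.png",cv2.cvtColor(np.hstack(w),cv2.COLOR_RGB2BGR))
for n in("side","top"):
  for l in("index_line","setting_line","finger_block","pin_top"):
    for x in place_of(n,l)[:1]:
        p=onz(n,x["centre"],dict(index_line=.05,setting_line=.054,finger_block=.068,pin_top=.102)[l])[:2]-c; print(n,l,x["centre"],x["confidence"],np.degrees(np.arctan2(p[1],p[0])).round(1),np.linalg.norm(p).round(3))
E
```

```text
t 12.075 p [ 0.4706 -0.2075  0.2165] tool r 0.3189 az -102.0 yaw y 87.3 tilt [-0. -0. -1.] F [ 0.7 -0.3  0.7] q [-0.03  0.1  -0.36  0.   -1.11 -1.58] w 0.0
side index_line [266.9, 198.2] 0.63 70.6 0.081
side setting_line [267.7, 197.7] 0.89 69.8 0.078
side finger_block [283.1, 245.2] 0.85 -110.6 0.073
side pin_top [262.8, 166.9] 0.59 70.7 0.121
top setting_line [252.4, 206.8] 0.63 73.8 0.09
top finger_block [321.5, 224.0] 0.56 -105.6 0.072
top pin_top [241.2, 194.4] 0.69 66.1 0.118
```

View pics/a7.png

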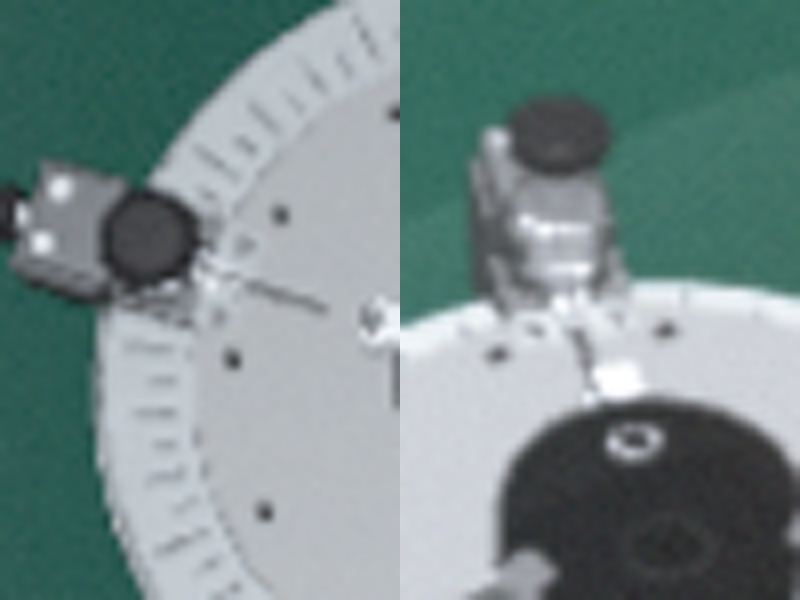

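The index line, top crop (250,285)–(325,310), runs straight into the pointer tip at (210,270). In the side crop it runs from (577,330) to (592,375), in line with the pointer. A numeric check and the pin press position come next.

```bash
python3 - <<'E'
from h import *
c=np.array([.537,.1045])
T=lambda x,y:[225+(x+.5)/8-.5,170+(y+.5)/8-.5]
S=lambda x,y:[245+(x-400+.5)/8-.5,155+(y+.5)/8-.5]
for n,p,z in(("top",T(250,285),.05),("top",T(325,310),.05),("side",S(577,330),.05),("side",S(592,375),.05),("top",T(152,235),.102),("side",S(562,122),.102)):
    w=onz(n,p,z)[:2]; d=w-c; print(n,w.round(4),np.degrees(np.arctan2(d[1],d[0])).round(2),np.linalg.norm(d).round(4))
print("pin tri",tri(S(562,122),T(152,235)))
# bolt-circle mirror check in top: two holes symmetric about index line
for q in((280,214),(232,359)):
    d=onz("top",T(*q),.05)[:2]-c; print(np.degrees(np.arctan2(d[1],d[0])).round(2),np.linalg.norm(d).round(4))
E
python3 st.py .5755 .2095 .19
```

```text
top [0.5661 0.1834] 69.77 0.084
top [0.5583 0.1619] 69.66 0.0612
side [0.5674 0.1874] 69.87 0.0883
side [0.5617 0.1705] 69.51 0.0705
top [0.5748 0.2075] 69.86 0.1097
side [0.5755 0.2082] 69.65 0.1106
pin tri (array([0.57479291, 0.2073582 , 0.10284288]), np.float64(0.0002731608359489786))
54.64 0.0855
84.75 0.0848
t 12.575 p [ 0.4717 -0.2049  0.2162] tool r 0.3162 az -101.9 yaw y 87.4 tilt [-0.  0. -1.] F [ 0.5  0.5 -0.2] q [-0.03  0.1  -0.36 -0.   -1.11 -1.59] w -0.0
share to go [-0.17   0.837  0.052]
```

Everything agrees: index 69.7°, pin 69.75°, head at z≈0.103. Moving above the pin.

```bash
python3 -m handwheel '[[[-0.02,0.09,0],[0,0,0]],[[-0.04,0.19,0],[0,0,0]],[[-0.06,0.29,0],[0,0,0]],[[-0.08,0.39,0],[0,0,0]],[[-0.1,0.49,0],[0,0,0]]]'>/dev/null; python3 -m handwheel '[[[-0.02,0.1,0],[0,0,0]],[[-0.04,0.2,0],[0,0,0]],[[-0.06,0.28,0],[0,0,0]],[[-0.07,0.33,0],[0,0,0]],[[-0.07,0.345,0],[0,0,0]]]'>/dev/null; python3 st.py .5755 .2085 .115
```

```text
t 13.825 p [0.5754 0.209  0.2157] tool r 0.1114 az 69.8 yaw y 87.4 tilt [-0.001 -0.001 -1.   ] F [-0.5 -0.1  0.2] q [ 0.67  0.27 -0.16 -0.   -1.15 -2.28] w -0.0
share to go [-0.    -0.001  0.201]
```

```bash
python3 -m handwheel '[[[0,-0.001,0.05],[0,0,0]],[[0,-0.001,0.1],[0,0,0]],[[0,-0.001,0.15],[0,0,0]],[[0,-0.001,0.185],[0,0,0]],[[0,-0.001,0.2],[0,0,0]]]'>/dev/null; python3 st.py .5755 .2085 .104; python3 -m handwheel '[[[0,0,0.005],[0,0,0]],[[0,0,0.01],[0,0,0]],[[0,0,0.016],[0,0,0]],[[0,0,0.022],[0,0,0]],[[0,0,0.022],[0,0,0]]]'>/dev/null; python3 st.py .5755 .2085 .084
```

```text
t 14.45 p [0.5751 0.2064 0.1155] tool r 0.1088 az 69.5 yaw y 87.3 tilt [-0.001 -0.001 -1.   ] F [-0.  -0.   0.9] q [ 0.66  0.35 -0.28 -0.   -0.94 -2.28] w -0.0
share to go [-0.001  0.004  0.023]
t 15.075 p [0.5754 0.207  0.1051] tool r 0.1094 az 69.5 yaw y 87.4 tilt [-0. -0. -1.] F [0.3 0.7 0. ] q [ 0.66  0.36 -0.29 -0.   -0.91 -2.28] w 0.0
share to go [-0.     0.003  0.042]
```

```bash
python3 -m handwheel '[[[0,0.002,0.004],[0,0,0]],[[0,0.003,0.008],[0,0,0]],[[0,0.003,0.012],[0,0,0]],[[0,0.003,0.016],[0,0,0]],[[0,0.003,0.018],[0,0,0]]]'>/dev/null; python3 st.py .5755 .2085 .084; python3 -m handwheel '[[[0,0,0.004],[0,0,0]],[[0,0,0.008],[0,0,0]],[[0,0,0.012],[0,0,0]],[[0,0,0.016],[0,0,0]],[[0,0,0.018],[0,0,0]]]'>/dev/null; python3 st.py .5755 .2085 .084
```

```text
t 15.7 p [0.5756 0.2085 0.0963] tool r 0.1109 az 69.6 yaw y 87.4 tilt [ 0.  0. -1.] F [ 0.1 -0.7  2.4] q [ 0.67  0.37 -0.3   0.   -0.9  -2.28] w 0.0
share to go [ 0.    -0.     0.025]
t 16.325 p [0.5756 0.2085 0.0872] tool r 0.111 az 69.6 yaw y 87.4 tilt [ 0. -0. -1.] F [ 0.2 -0.5  3.3] q [ 0.67  0.38 -0.31  0.   -0.88 -2.28] w -0.0
share to go [ 0.    -0.     0.006]
```

The pin is going in at 2–3 N. I'll press on until it seats.

```bash
python3 -m handwheel '[[[0,0,0.002],[0,0,0]],[[0,0,0.004],[0,0,0]],[[0,0,0.006],[0,0,0]],[[0,0,0.008],[0,0,0]],[[0,0,0.008],[0,0,0]]]'>/dev/null; python3 st.py
```

```text
t 16.95 p [0.5757 0.2086 0.084 ] tool r 0.1111 az 69.6 yaw y 87.4 tilt [ 0.001  0.    -1.   ] F [-1.5 -1.4  7.7] q [ 0.67  0.39 -0.31  0.   -0.87 -2.28] w 0.0
```

```bash
python3 -m handwheel '[[[0,0,0.001],[0,0,0]],[[0,0,0.002],[0,0,0]],[[0,0,0.003],[0,0,0]],[[0,0,0.003],[0,0,0]],[[0,0,0.003],[0,0,0]]]'>/dev/null; python3 st.py
```

```text
t 17.575 p [0.5759 0.2086 0.0839] tool r 0.1111 az 69.5 yaw y 87.4 tilt [ 0.001  0.    -1.   ] F [-5.  -2.2 17.6] q [ 0.67  0.39 -0.31  0.   -0.87 -2.28] w 0.0
```

The force rose to 17.6 N with no further travel at z=0.084, so the pin is home. I'll retract straight up, clear the view and check.

```bash
python3 -m handwheel '[[[0,0,-0.01],[0,0,0]],[[0,0,-0.04],[0,0,0]],[[0,0,-0.1],[0,0,0]],[[0,0,-0.18],[0,0,0]],[[0,0,-0.26],[0,0,0]]]'>/dev/null; python3 -m handwheel '[[[0.02,-0.1,0],[0,0,0]],[[0.04,-0.2,0],[0,0,0]],[[0.06,-0.3,0],[0,0,0]],[[0.08,-0.4,0],[0,0,0]],[[0.1,-0.5,0],[0,0,0]]]'>/dev/null; python3 -m handwheel '[[[0.01,-0.1,0],[0,0,0]],[[0.02,-0.2,0],[0,0,0]],[[0.03,-0.3,0],[0,0,0]],[[0.03,-0.3,0],[0,0,0]],[[0.03,-0.3,0],[0,0,0]]]'>/dev/null; python3 st.py
python3 - <<'E'
from h import *
i=viewer.grab_frame("top"); j=viewer.grab_frame("side")
w=[cv2.resize(a[y:y+75,x:x+50],None,fx=8,fy=8,interpolation=cv2.INTER_CUBIC) for a,x,y in((i,225,170),(j,245,155))]
cv2.imwrite("pics/a8.png",cv2.cvtColor(np.hstack(w),cv2.COLOR_RGB2BGR))
E
```

```text
t 19.45 p [ 0.4921 -0.1881  0.2121] tool r 0.296 az -98.7 yaw y 87.3 tilt [ 0.  0. -1.] F [ 1.1 -0.5  0. ] q [ 0.01  0.13 -0.34 -0.   -1.1  -1.63] w -0.0
```

View pics/a8.png

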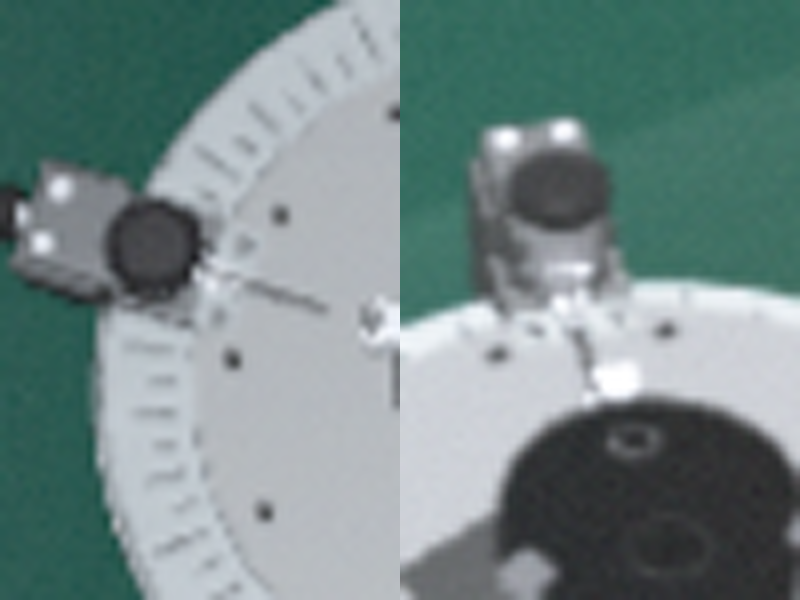

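The head dropped from side crop (562,122) to (560,180). The lines are still in line and the stop has not moved.

```bash
python3 -c "
from plant import order
print(order.hand_in())"
```

```text
the job is handed in; nothing more can be done
None
```

I turned the dial to the setting line, pressed the pin home (head at z = 84 mm), saw no shift in the stop block, and handed the job in at about 20 s; no verdict came back.

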